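# Clear the mug away and take up the cake server

### The job

Get ready to serve the biscuits: first clear the small mug away by hanging it by its handle on the front hook of the mug tree (the one pointing towards the robot) and let go of it. Then draw the cake server (the tool with the long flat handle) up out of the wooden block, turn it so that its blade lies flat and level, and finish still holding it like that, still and raised well clear of everything; leave the palette knife and the other things on the worktop as they are.

Things in the scene. Friction and masses are not known exactly. Their poses are not given: they have to be found in the camera images.
- mug: the small white straight mug, 66 mm outside diameter, 85 mm high, open on top, wall 4 mm, about 0.2 kg, standing upright. Origin: centre of its underside; z up along its axis; its handle sticks out along +y (a flat loop in its y-z plane, 8 mm bar, reaching y = 70 mm)
- mug_loop (a point): centre of the opening inside the mug's handle, at (0, 47, 45) mm in its frame; the opening is about 28 mm wide (y 33 to 62) and 46 mm high (z 22 to 68). A hung mug swings down sideways about the hook by 40 to 60 degrees and rocks for a while
- mug_tree: fixed mug tree: wooden base 110 mm diameter, post 16 mm thick, 200 mm high. Origin: centre of its underside, z up. Front hook: a straight 8 mm steel bar from (0, 0, 190) mm on the post's axis, rising gently along -x to a 12 mm ball at (-105, 0, 216) mm. Two similar arms, not to be used, point backwards, 120 degrees from it
- hook (a point): point on the centre line of the front hook, 60 mm in front of the post's axis and 205 mm above the worktop: the middle of the hook
- block: fixed wooden block 80 x 190 x 115 mm (x, y, z) with two slots in its top, 96 mm apart along its y (at y = -48 and +48 mm), each 7 mm in x by 49 mm in y by 100 mm deep. Origin: centre of its underside. The cake server stands in one slot and the palette knife in the other, either way round
- server: cake server standing handle-up in the block, 225 mm long, about 0.12 kg. Origin: tip of the blade (15 mm above the worktop); z runs from tip to handle; x is the normal of the blade's flat faces. Blade 4 (x) x 44 mm (y), from z = 0 to 105 mm; dark wooden handle 14 (x) x 24 mm (y), z = 105 to 225 mm. Held flat, its x axis points straight up or down
- server_grip (a point): point on the middle line of the cake server's handle, 30 mm below its end, a good height to grip: (0, 0, 195) mm in its frame
- server_tip (a point): tip of the cake server's blade (its origin)
- server_butt (a point): end of the cake server's handle, at (0, 0, 225) mm in its frame
- palette_knife: palette knife in the other slot, to be left in place: the same blade, but a short round handle 20 mm thick and 65 mm long, top 185 mm above the worktop. Origin at the tip, z up
- cappuccino_cup: wide white cup, 110 mm diameter, 70 mm high, a bystander beyond the centre of the table. Origin: centre of its underside
- pack_a: biscuit pack, 42 x 92 x 21 mm, a bystander near the centre of the table. Origin: centre of its underside
- pack_b: another biscuit pack, 42 x 92 x 21 mm, a bystander on the right. Origin: centre of its underside
- sugar_jar: glass jar, 80 mm diameter, 120 mm high, a bystander at the far left. Origin: centre of its underside
- pepper_mill: dark wooden pepper mill, 52 mm diameter, 155 mm high, a bystander at the far right. Origin: centre of its underside
- soap: soap bottle, 64 mm diameter, 160 mm high, a bystander on the right. Origin: centre of its underside

How it is judged:
By the outcome, as a careful person would: the job done as asked, in the order asked, and still so for the second after the job is handed in, while the arm keeps its last pose, push and grip.
It also fails if it takes over 54 s, if anything falls off the work surface, if the arm or the gripper's body presses on something with over 40 N, if the wrist force passes 120 N, or if a joint passes its speed limit or range.

### The arm

A 6-joint arm with a two-finger parallel gripper is mounted at the origin on the work surface. World frame = base frame: x ahead of the robot, y to its left, z up, the work surface at z = 0. Lengths are in m, angles in rad, forces in N, time in s.
With the tool pointing down it reaches from about 0.35 to 0.975 m from the base axis. Payload 4.9 kg.
Tool frame: the origin (TCP) lies at the very end of the fingers, on their centre line; the grasp point (between the pads) lies ctrl.grip_point_offset behind it (ctrl.grip_point_offset is the distance from the TCP to the grasp point, in m); z points along the fingers, y is the line along which they close (so a half turn about z gives the same grasp; the last joint's range is limited). The gripper opens to 85 mm and grips with 20 to 120 N. Pads are 22 mm wide; open, the fingers measure 114 mm over their backs; the gripper's body (76 mm by 85 mm) begins 54 mm behind the grasp point. The pads swing forward as they close: fully open they stand 13 mm farther back than shut.
Start: joints at [-1.295, 0.053, 1.613, -0, 1.476, -0.119], TCP at [0.24, -0.577, 0.231] pointing down, gripper open.
Joint ranges: [-3.01, 3.01], [-1.01, 2.22], [0.06, 2.58], [-1.02, 4.17], [0.09, 2.62], [-3.14, 3.14]. Speed limits (rad/s): [2.57, 2.57, 3.14, 3.14, 3.14, 3.14].

### API

Orientations are given as a rotation vector (axis times angle).
In Python, from station import ctrl gives the robot as it stands. The module is installed in compiled form; this text tells all that it offers.
- The arm moves only by the tool drive_tool, never from a script. Its argument "steps" is a list of rows, each an object with "translation": the shift along the tool's x, y, z normalised to -1 to 1, where 1 is 4 cm, a list of three; "angular": the turn, a rotation vector about the tool's x, y, z normalised to -1 to 1, where 1 is 8 degrees, a list of three; "gripper": the opening, from 0 (shut) to 1 (fully open). In form: [{"translation": [dx, dy, dz], "angular": [wx, wy, wz], "gripper": gripper}, ...]. A call has 1 to 8 rows; each row shifts and turns the commanded pose from where the row before left it, along the tool's axes as they then stand; what a row does not reach is not made up. A row lasts 1/8 s, in which the tool goes at most 62.5 mm and 10.7 degrees, less where a joint would pass 70% of its speed; a pose out of reach is approached as far as the arm can. A call with a number of a shift or a turn outside -1 to 1 is refused whole. A call with a gripper value outside its range is refused whole. The fingers move at their own pace and stop on an object; "force" is the grip in N (left out, the last holds). Time passes only in rows, so rows that do not move let the fingers close. It gives the time, the measured TCP pose, the force, the opening and the grip force at its end, in the units of the state.
- ctrl.get_obs(): the state, without advancing time (a new reading comes with each control period).
- ctrl.get_image(name): name is "scene" or "side" or "wrist"; returns a dict with "color" (480x640x3 uint8, red, green, blue), "depth" (480x640 float32, m along the optical axis (not along the pixel's ray), 0 where there is no reading), "fx", "fy", "cx", "cy" (pixels), "R" (3x3) and "t" (3): a world point X has camera coordinates R X + t. Camera axes: x right, y down, z forward; pixel columns grow to the right and rows downward; lengths in m; the calibration is good to about 2 mm. The wrist camera is an equidistant fisheye: a pixel r from the principal point sees the ray r / f radians off the axis. A picture is of the moment at which its call begins.
- ctrl.finish_job(): hands the job in; it is judged then, once.
The state is a dict: "t": time; "q": joint angles; "dq": joint speeds; "effort": joint torques, N m; "tool_pos": TCP position; "tool_rot": TCP orientation; "contact_force": force on the tool from outside, world axes, zero at the start; "wrist_torque": the same for the moment, N m; "opening": finger opening in m; "grip_force": force on a finger pad.
Only numpy, scipy, OpenCV 4.12 (cv2) and the standard library are available. Lean on these libraries where they do the work, as an engineer would, in place of code of your own. Each camera call takes 0.05 s, during which the arm holds its last target. There are 200 camera calls.

## Working session

There is one attempt and no reset: what is moved stays moved. The work goes in short steps, Python scripts to look and compute and a tool call to move; the robot and the scene stay as the last step left them, time stands still between calls to the robot, and variables do not carry over. Pictures are saved under pics/ and viewed, at most 10 in all, crops included, and the job is handed in when it is done.

Besides the shell and the picture viewer there is one more tool, called after "Request:" by a JSON object that holds its "fn" and its "kwargs". drive_tool: Moves the arm, as the interface text tells. Its arguments: {"type":"object","properties":{"steps":{"type":"array"},"force":{"type":"number"}},"required":["steps"]}

```bash
mkdir -p pics; python3 - <<'E'
from station import ctrl
import cv2,numpy as np
o=ctrl.get_obs(); print({k:np.round(v,3) for k,v in o.items()}, ctrl.grip_point_offset)
for n in ("scene","side","wrist"):
    im=ctrl.get_image(n); np.savez(f"pics/{n}0.npz",**im); cv2.imwrite(f"pics/{n}0.png",im["color"][:,:,::-1])
    print(n,[round(float(im[k]),1) for k in("fx","fy","cx","cy")],np.round(im["R"],3).tolist(),np.round(im["t"],3).tolist(), (im["depth"]>0).mean())
E
```

```text
{'t': np.float64(0.0), 'q': array([-1.295,  0.053,  1.614,  0.   ,  1.476, -0.119]), 'dq': array([ 0.001,  0.001, -0.001, -0.   , -0.   ,  0.002]), 'effort': array([-1.0000e-03, -3.9369e+01, -3.7018e+01, -0.0000e+00,  7.0000e-03,
        0.0000e+00]), 'tool_pos': array([ 0.24 , -0.576,  0.23 ]), 'tool_rot': array([-3.079, -0.616,  0.   ]), 'contact_force': array([-0.073, -0.577,  0.242]), 'wrist_torque': array([0.044, 0.049, 0.004]), 'grip_force': np.float64(0.0), 'opening': np.float64(0.085)} 0.0187
scene [439.8, 439.8, 321.1, 235.7] [[-0.421, 0.907, -0.007], [0.644, 0.293, -0.707], [-0.639, -0.302, -0.708]] [0.308, -0.248, 1.397] 0.9951595052083333
side [488.9, 488.9, 323.4, 245.6] [[-0.829, -0.559, 0.024], [-0.308, 0.42, -0.854], [0.467, -0.715, -0.52]] [0.457, 0.354, 0.97] 0.991640625
wrist [371.6, 371.6, 317.7, 246.6] [[0.386, -0.923, -0.001], [-0.877, -0.367, 0.311], [-0.287, -0.119, -0.95]] [-0.625, -0.041, 0.38] 0.9960416666666667
```

View pics/scene0.png

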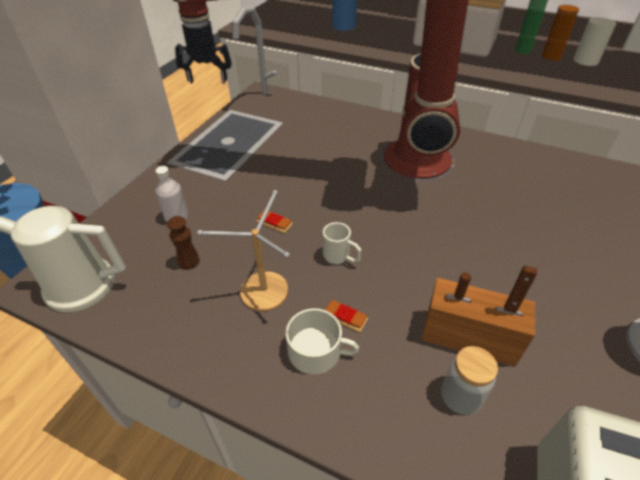

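View pics/side0.png

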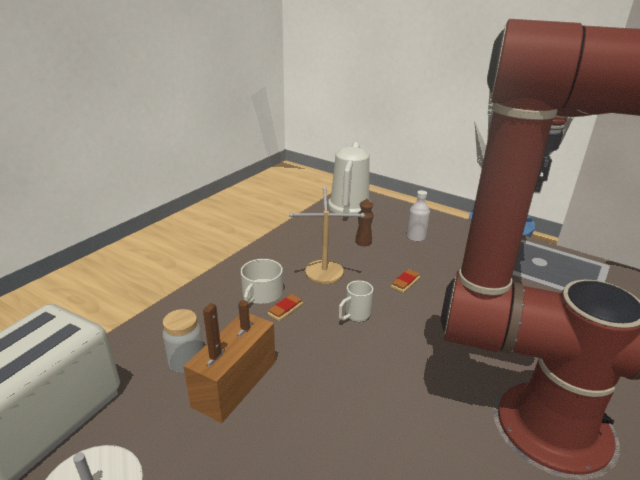

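The scene picture shows the mug at (337,243) with its handle towards (355,252), the tree base at (264,290) with its front hook ending near (275,193), the server's handle at (520,290) and the palette knife at (462,287). The side picture shows the same things: mug (358,302), tree (325,270), server (212,330), knife (244,315). I'll enlarge crops next.

```bash
python3 - <<'E'
import cv2,numpy as np
s=cv2.imread("pics/scene0.png"); d=cv2.imread("pics/side0.png")
def crop(im,x,y,w,h,k): 
    c=cv2.resize(im[y:y+h,x:x+w],None,fx=k,fy=k,interpolation=cv2.INTER_CUBIC)
    for i in range(0,w,20):
        cv2.line(c,(i*k,0),(i*k,6),(0,255,0),1); cv2.putText(c,str(x+i),(i*k,16),0,.35,(0,255,0),1)
    for j in range(0,h,20):
        cv2.line(c,(0,j*k),(6,j*k),(0,255,0),1); cv2.putText(c,str(y+j),(8,j*k+4),0,.35,(0,255,0),1)
    return c
a=np.hstack([crop(s,195,185,100,150,4),crop(d,285,180,100,150,4)])
b=np.hstack([crop(s,425,260,115,100,4)[:, :400],crop(d,185,295,100,100,4)])
m=np.hstack([crop(s,315,215,50,50,8)[:200*2],crop(d,335,277,50,50,8)])
cv2.imwrite("pics/c1.png",a)
cv2.imwrite("pics/c2.png",np.vstack([cv2.resize(m,(600,300)),cv2.resize(b,(600,300))]))
E
```

```text
(no output)
```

View pics/c1.png

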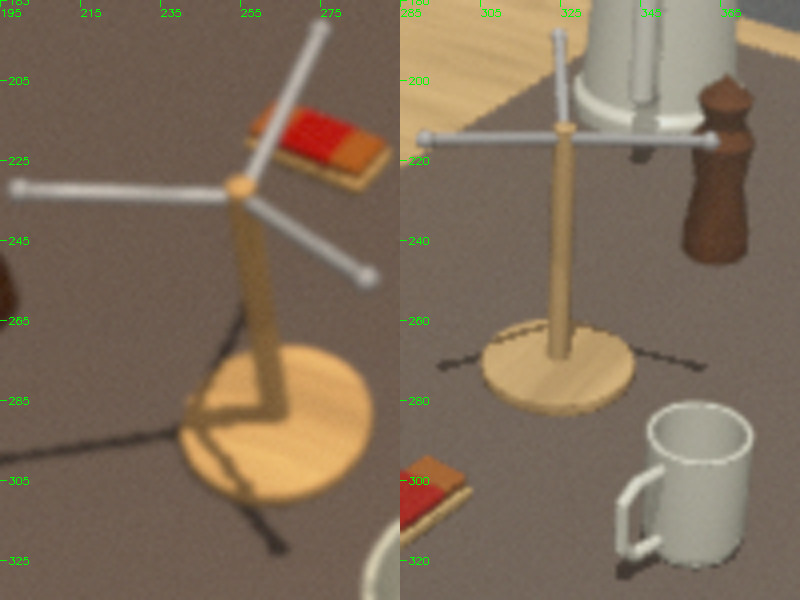

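View pics/c2.png

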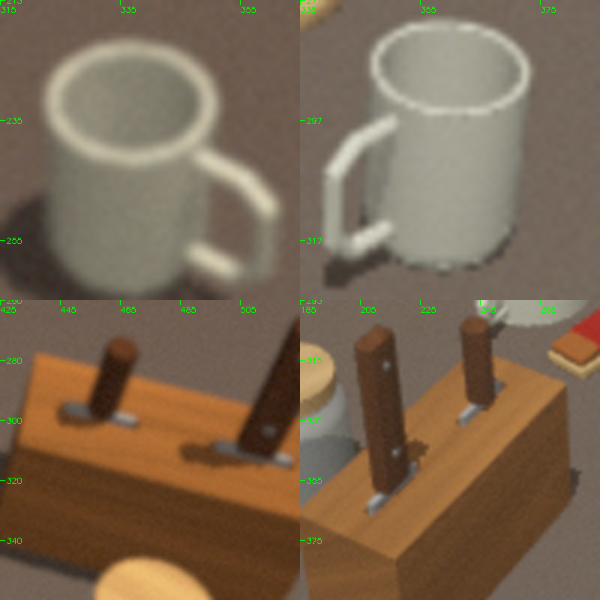

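Crops. Tree: the scene view has the post top at (255,231.5) and hook balls at (275,192), (199.5,232) and (287,254). The side view has the post top at (326,212.5) and balls at (363,215), (324.5,189) and (291,214.5). Mug: the rim centre is at (337,232) in scene and (360,288) in side. Next I triangulate and check against the depth clouds.

```bash
cat > h.py <<'E'
import numpy as np, cv2
from scipy.spatial.transform import Rotation as Rn
def load(n): return dict(np.load(f"pics/{n}.npz"))
def ray(im,u,v):
    d=np.array([(u-im["cx"])/im["fx"],(v-im["cy"])/im["fy"],1.])
    R=im["R"];c=-R.T@im["t"]; d=R.T@d; return c,d/np.linalg.norm(d)
def tri(*obs):
    A=np.zeros((3,3));b=np.zeros(3);rs=[ray(*o) for o in obs]
    for c,d in rs: P=np.eye(3)-np.outer(d,d);A+=P;b+=P@c
    X=np.linalg.solve(A,b); return np.round(X,4),round(max(np.linalg.norm(np.cross(X-c,d)) for c,d in rs),4)
def cloud(im):
    v,u=np.mgrid[:480,:640];z=im["depth"]
    C=np.stack([(u-im["cx"])/im["fx"]*z,(v-im["cy"])/im["fy"]*z,z],-1)-im["t"]
    return C@im["R"], z>0
E
python3 - <<'E'
from h import *
s,d=load("scene0"),load("side0")
for n,a,b in [("posttop",(255,231.5),(326.2,212.5)),("rim",(337,232),(360,288.2)),("server butt",None,None)]:
    if a: print(n,tri((s,*a),(d,*b)))
for a in [(275,192),(199.5,232),(287,254)]:
    for b in [(363,215),(324.5,189),(291,214.5)]: 
        X,e=tri((s,*a),(d,*b)); 
        if e<.01: print("ball",a,b,X,e)
for n,im in(("scene",s),("side",d)):
    P,m=cloud(im)
    def sel(u0,u1,v0,v1,z0,z1):
        q=P[v0:v1,u0:u1].reshape(-1,3); return q[(q[:,2]>z0)&(q[:,2]<z1)]
    box=dict(scene=(310,370,215,270),side=(330,380,277,327))[n]
    r=sel(*box,.080,.1); print(n,"rim z",np.percentile(r[:,2],[5,50,95]).round(4),len(r))
    from scipy.optimize import least_squares
    f=least_squares(lambda p:np.hypot(*(r[:,:2]-p).T)-.031,r[:,:2].mean(0),loss="soft_l1",f_scale=.002); c=f.x; print(" rimfit",c.round(4),f.cost)
    h=sel(*box,.015,.075); dd=h[:,:2]-c; rr=np.hypot(*dd.T); hh=dd[(rr>.042)&(rr<.075)]
    print(" handle dir deg",np.degrees(np.arctan2(*hh.mean(0)[::-1])),len(hh),rr[rr<.08].max())
    box=dict(scene=(420,540,260,365),side=(185,280,295,415))[n]
    t=sel(*box,.108,.121); rect=cv2.minAreaRect(t[:,:2].astype(np.float32)); print(" block",rect,np.median(t[:,2]).round(4),cv2.boxPoints(rect).round(3).tolist())
    t=sel(*box,.135,.26); 
    for z0,z1 in((.13,.18),(.18,.26)):
        q=t[(t[:,2]>z0)&(t[:,2]<z1)]
        _,lab,cen=cv2.kmeans(q[:,:2].astype(np.float32),2,None,(3,50,1e-5),5,0)
        print(" handles",z0,cen.round(4).tolist(),[ (lab==k).sum() for k in(0,1)],q[:,2].max().round(4))
    b=dict(scene=(240,290,265,315),side=(300,350,255,285))[n]
    q=sel(*b,.008,.03);print(" treebase",cv2.minEnclosingCircle(q[:,:2].astype(np.float32)),np.median(q[:,2]))
E
```

```text
posttop (array([ 0.6652, -0.1762,  0.1934]), np.float64(0.0013))
rim (array([ 0.491 , -0.0696,  0.0807]), np.float64(0.0001))
ball (275, 192) (363, 215) [ 0.5598 -0.187   0.2141] 0.0009
ball (275, 192) (324.5, 189) [ 0.6413 -0.1326  0.2883] 0.0052
ball (199.5, 232) (363, 215) [ 0.6483 -0.3469  0.1141] 0.0041
ball (199.5, 232) (324.5, 189) [ 0.7283 -0.2614  0.2135] 0.0016
ball (287, 254) (291, 214.5) [ 0.709  -0.0785  0.2144] 0.0008
scene rim z [0.0804 0.0847 0.0873] 177
 rimfit [ 0.4945 -0.0693] 0.00018281542000506975
 handle dir deg 76.2464976998683 81 0.07054965937358211
 block ((0.6415157318115234, 0.2866568863391876), (0.1900796890258789, 0.1904398649930954), 5.748641014099121) 0.1153 [[0.5370000004768372, 0.3720000088214874], [0.5559999942779541, 0.18199999630451202], [0.7459999918937683, 0.20100000500679016], [0.7269999980926514, 0.39100000262260437]]
 handles 0.13 [[0.5909000039100647, 0.328000009059906], [0.6018999814987183, 0.23330000042915344]] [np.int64(246), np.int64(174)] 0.1798
 handles 0.18 [[0.5964999794960022, 0.2337000072002411], [0.5900999903678894, 0.3282000124454
[... 231 characters left out ...]
ndle dir deg 78.34978821488492 89 0.07132966485853864
 block ((0.6402645111083984, 0.2883336842060089), (0.18787552416324615, 0.19360394775867462), 5.828024387359619) 0.1136 [[0.5370000004768372, 0.375], [0.5569999814033508, 0.18199999630451202], [0.7440000176429749, 0.20200000703334808], [0.7239999771118164, 0.39399999380111694]]
 handles 0.13 [[0.5784000158309937, 0.335099995136261], [0.5874000191688538, 0.24060000479221344]] [np.int64(235), np.int64(175)] 0.18
 handles 0.18 [[0.5789999961853027, 0.33469998836517334], [0.5914999842643738, 0.2370000034570694]] [np.int64(387), np.int64(49)] 0.2408
 treebase ((0.6634432077407837, -0.1715366542339325), 0.05689951032400131) 0.011610718922591225
```

```bash
cat >> h.py <<'E'
def down(phi):
    y=np.array([np.cos(np.radians(phi)),np.sin(np.radians(phi)),0]);z=np.array([0,0,-1.]);return np.stack([np.cross(y,z),y,z],1)
def rows(p0,R0,p1,R1,n=None):
    p0,p1=map(np.asarray,(p0,p1)); rv=(Rn.from_matrix(R0.T@R1)).as_rotvec()
    k=n or int(np.ceil(max(np.linalg.norm(p1-p0)/.038,np.degrees(np.linalg.norm(rv))/7.8,1)))
    p,R=p0.copy(),R0.copy(); w=np.round(np.degrees(rv)/k/8,2)
    for i in range(k):
        t=np.round(R.T@(p0+(p1-p0)*(i+1)/k-p)/.04,2); p=p+R@t*.04
        R=R@Rn.from_rotvec(np.radians(w*8)).as_matrix(); print('',t.tolist(),w.tolist())
    print("end",p.round(4),"rv",Rn.from_matrix(R).as_rotvec().round(4)); return p,R
def cur():
    from station import ctrl
    o=ctrl.get_obs(); return o["tool_pos"],Rn.from_rotvec(o["tool_rot"]).as_matrix()
E
python3 - <<'E'
from h import *
p,R=cur(); rows(p,R,[.492,-.068,.2],down(-12.5))
E
```

```text
[0.71, -0.62, 0.05] [-0.0, -0.0, -0.46]
 [0.75, -0.57, 0.05] [-0.0, -0.0, -0.46]
 [0.79, -0.53, 0.06] [-0.0, -0.0, -0.46]
 [0.82, -0.47, 0.05] [-0.0, -0.0, -0.46]
 [0.85, -0.42, 0.05] [-0.0, -0.0, -0.46]
 [0.87, -0.36, 0.05] [-0.0, -0.0, -0.46]
 [0.9, -0.31, 0.05] [-0.0, -0.0, -0.46]
 [0.91, -0.25, 0.05] [-0.0, -0.0, -0.46]
 [0.92, -0.19, 0.06] [-0.0, -0.0, -0.46]
 [0.94, -0.13, 0.05] [-0.0, -0.0, -0.46]
 [0.94, -0.07, 0.05] [-0.0, -0.0, -0.46]
 [0.95, -0.01, 0.05] [-0.0, -0.0, -0.46]
 [0.94, 0.05, 0.05] [-0.0, -0.0, -0.46]
 [0.94, 0.11, 0.05] [-0.0, -0.0, -0.46]
 [0.93, 0.18, 0.06] [-0.0, -0.0, -0.46]
end [ 0.4921 -0.0681  0.1998] rv [-2.4434e+00 -1.9723e+00 -1.0000e-03]
```

Request:
{"fn": "drive_tool", "kwargs": {"steps": [{"translation":[0.71,-0.62,0.05],"angular":[0,0,-0.46],"gripper":1},{"translation":[0.75,-0.57,0.05],"angular":[0,0,-0.46],"gripper":1},{"translation":[0.79,-0.53,0.06],"angular":[0,0,-0.46],"gripper":1},{"translation":[0.82,-0.47,0.05],"angular":[0,0,-0.46],"gripper":1},{"translation":[0.85,-0.42,0.05],"angular":[0,0,-0.46],"gripper":1},{"translation":[0.87,-0.36,0.05],"angular":[0,0,-0.46],"gripper":1},{"translation":[0.9,-0.31,0.05],"angular":[0,0,-0.46],"gripper":1},{"translation":[0.91,-0.25,0.05],"angular":[0,0,-0.46],"gripper":1}]}}

```text
t: 1.15
tool_pos: [0.375, -0.3044, 0.2145]
tool_rot: [-2.821, -1.381, 0.0]
contact_force: [-0.5, -0.3, 0.4]
opening: 0.0855
grip_force: 0.0
```

Request:
{"fn": "drive_tool", "kwargs": {"steps": [{"translation":[0.92,-0.19,0.06],"angular":[0,0,-0.46],"gripper":1},{"translation":[0.94,-0.13,0.05],"angular":[0,0,-0.46],"gripper":1},{"translation":[0.94,-0.07,0.05],"angular":[0,0,-0.46],"gripper":1},{"translation":[0.95,-0.01,0.05],"angular":[0,0,-0.46],"gripper":1},{"translation":[0.94,0.05,0.05],"angular":[0,0,-0.46],"gripper":1},{"translation":[0.94,0.11,0.05],"angular":[0,0,-0.46],"gripper":1},{"translation":[0.93,0.18,0.06],"angular":[0,0,-0.46],"gripper":1},{"translation":[0,0,0],"angular":[0,0,0],"gripper":1}]}}

```text
t: 2.15
tool_pos: [0.4924, -0.0668, 0.1995]
tool_rot: [-2.44, -1.977, 0.001]
contact_force: [0.3, -0.2, 0.5]
opening: 0.0852
grip_force: 0.0
```

```bash
python3 - <<'E'
from station import ctrl
from h import *
im=ctrl.get_image("wrist"); np.savez("pics/wrist1.npz",**im); cv2.imwrite("pics/wrist1.png",im["color"][:,:,::-1])
c=-im["R"].T@im["t"]; p,R=cur(); print("cam in tool",R.T@(c-p), "R cam tool",(im["R"]@R).round(3).tolist(), p.round(4))
E
```

```text
cam in tool [ 0.08084236  0.00024169 -0.14275878] R cam tool [[0.003, 1.0, -0.0], [-0.95, 0.003, -0.311], [-0.311, 0.001, 0.95]] [ 0.4921 -0.0678  0.1996]
```

View pics/wrist1.png

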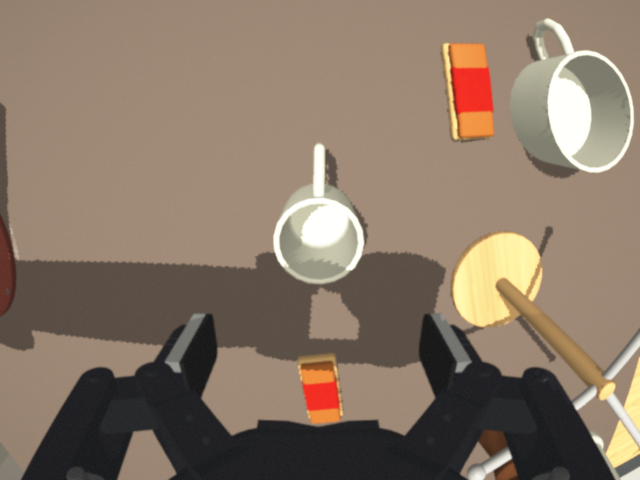

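The wrist picture shows the mug rim centre at about (319,239) with its handle straight up the image to (319,148), so it lies along tool x. The tree's post top is at (605,385) and the front hook's ball at about (479,472). I compute positions from this view and combine them with the others.

```bash
cat >> h.py <<'E'
def wray(im,u,v):
    a=np.array([u-im["cx"],v-im["cy"]]);r=np.hypot(*a);th=r/im["fx"]
    d=np.append(a/r*np.sin(th),np.cos(th)); R=im["R"]; return -R.T@im["t"],R.T@d
def wz(im,u,v,z):
    c,d=wray(im,u,v); return (c+d*(z-c[2])/d[2]).round(4)
E
python3 - <<'E'
from h import *
w=load("wrist1")
for n,u,v,z in[("rimL",275,240,.085),("rimR",363,240,.085),("rimT",320,197,.085),("rimB",319,283,.085),("handle tip top",319,148,.055),("post top",605,387,.2),("ball",480,472,.216),("base",498,280,.012)]: print(n,wz(w,u,v,z))
E
```

```text
rimL [ 0.4625 -0.0599  0.085 ]
rimR [ 0.5252 -0.0731  0.085 ]
rimT [ 0.501  -0.0358  0.085 ]
rimB [ 0.4868 -0.0998  0.085 ]
handle tip top [ 0.5072 -0.0034  0.055 ]
post top [ 0.6635 -0.1676  0.2   ]
ball [ 0.5654 -0.1855  0.216 ]
base [ 0.665 -0.17   0.012]
```

Request:
{"fn": "drive_tool", "kwargs": {"steps": [{"translation":[0,0.05,0.9],"angular":[0,0,0],"gripper":1},{"translation":[0,0,0.9],"angular":[0,0,0],"gripper":1},{"translation":[0,0,0.9],"angular":[0,0,0],"gripper":1},{"translation":[0,0,0.8],"angular":[0,0,0],"gripper":1},{"translation":[0,0,0.5],"angular":[0,0,0],"gripper":1},{"translation":[0,0,0],"angular":[0,0,0],"gripper":1},{"translation":[0,0,0],"angular":[0,0,0],"gripper":0},{"translation":[0,0,0],"angular":[0,0,0],"gripper":0}], "force": 50}}

```text
t: 3.2
tool_pos: [0.4953, -0.0697, 0.0418]
tool_rot: [2.443, 1.971, 0.002]
contact_force: [-0.5, 0.3, -1.7]
opening: 0.0638
grip_force: 55.8
```

Request:
{"fn": "drive_tool", "kwargs": {"steps": [{"translation":[0,0,0],"angular":[0,0,0],"gripper":0},{"translation":[0,0,0],"angular":[0,0,0],"gripper":0},{"translation":[0,0,0],"angular":[0,0,0],"gripper":0},{"translation":[0,0,-0.25],"angular":[0,0,0],"gripper":0},{"translation":[0,0,-0.75],"angular":[0,0,0],"gripper":0}]}}

```text
t: 3.82
tool_pos: [0.4919, -0.0682, 0.0782]
tool_rot: [-2.441, -1.97, 0.005]
contact_force: [-0.3, 0.6, -2.4]
opening: 0.0638
grip_force: 55.9
```

```bash
python3 - <<'E'
from h import *
p=np.array([.4935,-.0682,.0796]);R=down(-12.5)
for t in([.47,-.10,.214],[.47,-.235,.214],[.532,-.2346,.214]): p,R=rows(p,R,t,down(7))
E
```

```text
[-0.23, -0.1, -0.84] [0.0, 0.0, -0.61]
 [-0.21, -0.12, -0.84] [0.0, 0.0, -0.61]
 [-0.21, -0.14, -0.84] [0.0, 0.0, -0.61]
 [-0.19, -0.15, -0.84] [0.0, 0.0, -0.61]
end [ 0.47   -0.0999  0.214 ] rv [2.0813 2.3533 0.    ]
 [-0.84, -0.1, 0.0] [0.0, 0.0, 0.0]
 [-0.84, -0.11, 0.0] [0.0, 0.0, 0.0]
 [-0.83, -0.1, -0.0] [0.0, 0.0, 0.0]
 [-0.84, -0.1, -0.0] [0.0, 0.0, 0.0]
end [ 0.4701 -0.2349  0.214 ] rv [2.0813 2.3533 0.    ]
 [-0.09, 0.77, 0.0] [0.0, 0.0, 0.0]
 [-0.09, 0.77, -0.0] [0.0, 0.0, 0.0]
end [ 0.5321 -0.2346  0.214 ] rv [2.0813 2.3533 0.    ]
```

Request:
{"fn": "drive_tool", "kwargs": {"steps": [{"translation":[-0.23,-0.1,-0.84],"angular":[0,0,-0.61],"gripper":0},{"translation":[-0.21,-0.12,-0.84],"angular":[0,0,-0.61],"gripper":0},{"translation":[-0.21,-0.14,-0.84],"angular":[0,0,-0.61],"gripper":0},{"translation":[-0.19,-0.15,-0.84],"angular":[0,0,-0.61],"gripper":0},{"translation":[-0.84,-0.1,0],"angular":[0,0,0],"gripper":0},{"translation":[-0.84,-0.11,0],"angular":[0,0,0],"gripper":0},{"translation":[-0.83,-0.1,0],"angular":[0,0,0],"gripper":0},{"translation":[-0.84,-0.1,0],"angular":[0,0,0],"gripper":0}]}}

```text
t: 4.82
tool_pos: [0.4713, -0.2364, 0.2141]
tool_rot: [-2.074, -2.358, -0.001]
contact_force: [0.9, -0.5, -2.2]
opening: 0.0639
grip_force: 56.1
```

Request:
{"fn": "drive_tool", "kwargs": {"steps": [{"translation":[-0.05,0.5,0],"angular":[0,0,0],"gripper":0},{"translation":[0,0,0],"angular":[0,0,0],"gripper":0}]}}

```text
t: 5.08
tool_pos: [0.4919, -0.2352, 0.2139]
tool_rot: [-2.073, -2.358, -0.0]
contact_force: [-0.5, 0.1, -2.1]
opening: 0.0638
grip_force: 56.3
```

```bash
python3 - <<'E'
from station import ctrl
from h import *
p,R=cur(); print(p,Rn.from_matrix(R).as_rotvec())
T=[]
for n in("scene","side","wrist"):
    im=ctrl.get_image(n); np.savez(f"pics/{n}2.npz",**im); T.append(im["color"][:,:,::-1])
a=cv2.resize(T[0][150:300,210:360],(450,450),interpolation=2); b=cv2.resize(T[1][170:320,290:405],(345,450),interpolation=2)
cv2.imwrite("pics/m2.png",np.hstack([a,b])); cv2.imwrite("pics/w2.png",T[2])
E
```

```text
[ 0.49185046 -0.23520193  0.21391562] [-2.07342566e+00 -2.35803666e+00 -8.37779795e-05]
```

View pics/w2.png

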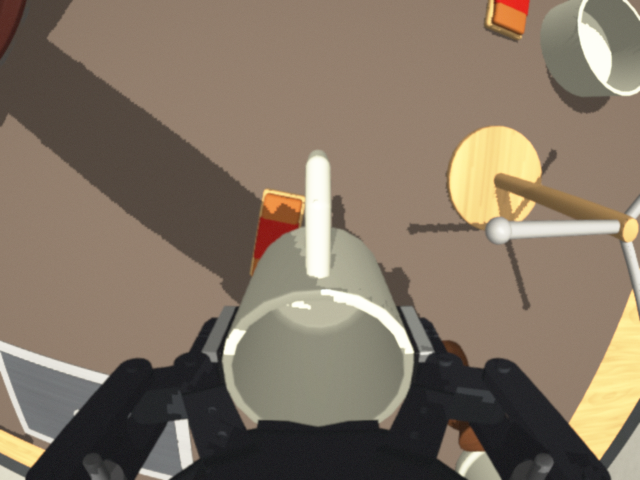

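View pics/m2.png

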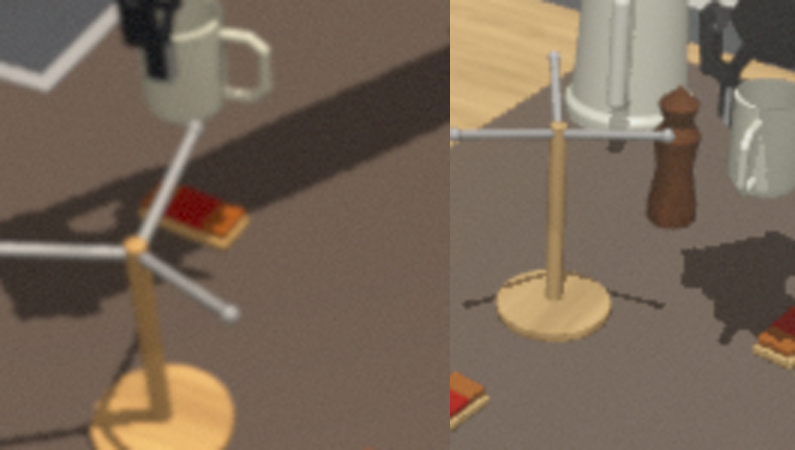

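The wrist view shows the mug held upright, its handle running from (317,270) to (317,155). The hook runs from its ball at (498,231) to the post at (617,227), and its line passes the handle. The second picture shows the mug in front of the ball and clear of it.

```bash
python3 - <<'E'
from h import *
w=load("wrist2");w1=load("wrist1");s,d=load("scene0"),load("side0")
p,R=cur()
print("ball",wz(w,498,231,.216),"hook@post",wz(w,615,227,.193),"posttop",wz(w,628,228,.2))
def tri2(rs):
    A=np.zeros((3,3));b=np.zeros(3)
    for c,e in rs: P=np.eye(3)-np.outer(e,e);A+=P;b+=P@c
    X=np.linalg.solve(A,b); return X.round(4),[np.linalg.norm(np.cross(X-c,e)).round(4) for c,e in rs]
print("ball tri",tri2([wray(w,498,231),wray(w1,480,472),ray(s,275,192),ray(d,363,215)]))
print("ball tri w/side/scene",tri2([wray(w,498,231),ray(s,275,192),ray(d,363,215)]))
print("handle tip in tool", [(R.T@(wz(w,317,y,.214-.041+z)-p)).round(4).tolist() for y,z in((155,.05),(272,.066))])
print("rim", [(R.T@(wz(w,x,y,.214-.041+.085)-p)).round(4).tolist() for x,y in((224,365),(412,365),(318,294))])
E
```

```text
ball [ 0.5628 -0.1846  0.216 ] hook@post [ 0.659  -0.1745  0.193 ] posttop [ 0.6635 -0.1724  0.2   ]
ball tri (array([ 0.5624, -0.1853,  0.2158]), [np.float64(0.0009), np.float64(0.0029), np.float64(0.0015), np.float64(0.0033)])
ball tri w/side/scene (array([ 0.5611, -0.1855,  0.2155]), [np.float64(0.002), np.float64(0.0013), np.float64(0.0021)])
handle tip in tool [[0.0702, 0.0001, -0.0089], [0.0319, 0.0002, -0.0249]]
rim [[0.0057, -0.0309, -0.0439], [0.0058, 0.0319, -0.0439], [0.0326, 0.0005, -0.0439]]
```

Request:
{"fn": "drive_tool", "kwargs": {"steps": [{"translation":[-0.12,0.3,0],"angular":[0,0,0],"gripper":0},{"translation":[0,0.6,0],"angular":[0,0,0],"gripper":0},{"translation":[0,0.6,0.05],"angular":[0,0,0],"gripper":0},{"translation":[0,0.6,0.1],"angular":[0,0,0],"gripper":0},{"translation":[0,0.6,0.1],"angular":[0,0,0],"gripper":0},{"translation":[0,0.3,0.07],"angular":[0,0,0],"gripper":0},{"translation":[0,0,0],"angular":[0,0,0],"gripper":0}]}}

```text
t: 6.1
tool_pos: [0.6117, -0.2245, 0.2011]
tool_rot: [-2.073, -2.359, 0.001]
contact_force: [-0.5, 1.0, -2.2]
opening: 0.0636
grip_force: 56.4
```

Request:
{"fn": "drive_tool", "kwargs": {"steps": [{"translation":[0,0,0.15],"angular":[0,0,0],"gripper":0},{"translation":[0,0,0.15],"angular":[0,0,0],"gripper":0},{"translation":[0,0,0.05],"angular":[0,0,0],"gripper":0},{"translation":[0,0,0],"angular":[0,0,0],"gripper":0}]}}

```text
t: 6.6
tool_pos: [0.6111, -0.2248, 0.1874]
tool_rot: [-2.075, -2.358, 0.0]
contact_force: [0.9, -0.0, -2.1]
opening: 0.0638
grip_force: 56.4
```

```bash
python3 - <<'E'
from station import ctrl
from h import *
T=[]
for n in("scene","side","wrist"):
    im=ctrl.get_image(n); np.savez(f"pics/{n}3.npz",**im); T.append(im["color"][:,:,::-1])
a=cv2.resize(T[0][150:270,210:310],(250,300),interpolation=2); b=cv2.resize(T[1][160:280,300:400],(250,300),interpolation=2)
cv2.imwrite("pics/m3.png",np.hstack([np.vstack([a,b]),cv2.resize(T[2][100:400,150:630],(550,344))[:344].copy() if 0 else cv2.copyMakeBorder(cv2.resize(T[2][60:420,180:510],(550,600)),0,0,0,0,0)]))
E
```

```text
(no output)
```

View pics/m3.png

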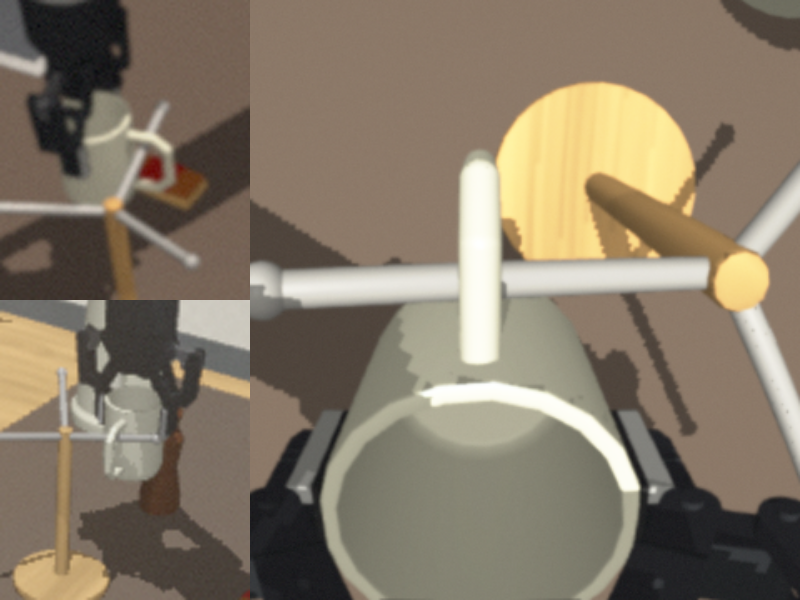

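The picture shows the hook passing through the handle's opening, about halfway between ball and post, with the handle's top bar above it. Next I lower until contact and let go.

Request:
{"fn": "drive_tool", "kwargs": {"steps": [{"translation":[0,0,0.05],"angular":[0,0,0],"gripper":0},{"translation":[0,0,0.04],"angular":[0,0,0],"gripper":0},{"translation":[0,0,0],"angular":[0,0,0],"gripper":0}]}}

```text
t: 7.12
tool_pos: [0.6114, -0.2246, 0.1838]
tool_rot: [-2.074, -2.359, 0.0]
contact_force: [-0.6, -0.1, -2.6]
opening: 0.0639
grip_force: 56.4
```

Request:
{"fn": "drive_tool", "kwargs": {"steps": [{"translation":[0,0,0.04],"angular":[0,0,0],"gripper":0},{"translation":[0,0,0],"angular":[0,0,0],"gripper":0}]}}

```text
t: 7.38
tool_pos: [0.6115, -0.2248, 0.1825]
tool_rot: [2.075, 2.359, 0.0]
contact_force: [0.4, 0.7, -1.5]
opening: 0.0635
grip_force: 56.4
```

Request:
{"fn": "drive_tool", "kwargs": {"steps": [{"translation":[0,0,0],"angular":[0,0,0],"gripper":1},{"translation":[0,0,0],"angular":[0,0,0],"gripper":1},{"translation":[0,0,0],"angular":[0,0,0],"gripper":1},{"translation":[0,0,0],"angular":[0,0,0],"gripper":1},{"translation":[0,0,-0.3],"angular":[0,0,0],"gripper":1},{"translation":[0,0,-0.5],"angular":[0,0,0],"gripper":1},{"translation":[0,0,-0.6],"angular":[0,0,0],"gripper":1},{"translation":[0,0,-0.9],"angular":[0,0,0],"gripper":1}]}}

```text
t: 8.38
tool_pos: [0.6113, -0.2247, 0.2761]
tool_rot: [-2.075, -2.359, 0.0]
contact_force: [0.1, 0.3, -0.3]
opening: 0.0852
grip_force: 0.0
```

Request:
{"fn": "drive_tool", "kwargs": {"steps": [{"translation":[0,0,-0.95],"angular":[0,0,0],"gripper":1},{"translation":[0,0,-0.95],"angular":[0,0,0],"gripper":1},{"translation":[0,0,-0.95],"angular":[0,0,0],"gripper":1},{"translation":[0,0,-0.5],"angular":[0,0,0],"gripper":1},{"translation":[0,0,0],"angular":[0,0,0],"gripper":1}]}}

```text
t: 9.0
tool_pos: [0.6119, -0.225, 0.4114]
tool_rot: [2.072, 2.356, 0.002]
contact_force: [0.8, 0.9, 0.4]
opening: 0.0854
grip_force: 0.0
```

```bash
python3 - <<'E'
from station import ctrl
from h import *
T=[]
for n in("scene","side"):
    im=ctrl.get_image(n); np.savez(f"pics/{n}4.npz",**im); T.append(im["color"][:,:,::-1])
a=cv2.resize(T[0][150:300,200:333],(400,450),interpolation=2); b=cv2.resize(T[1][160:310,280:413],(400,450),interpolation=2)
cv2.imwrite("pics/m4.png",np.hstack([a,b])); p,R=cur();print(p)
E
```

```text
[ 0.61123421 -0.22462727  0.40711869]
```

View pics/m4.png

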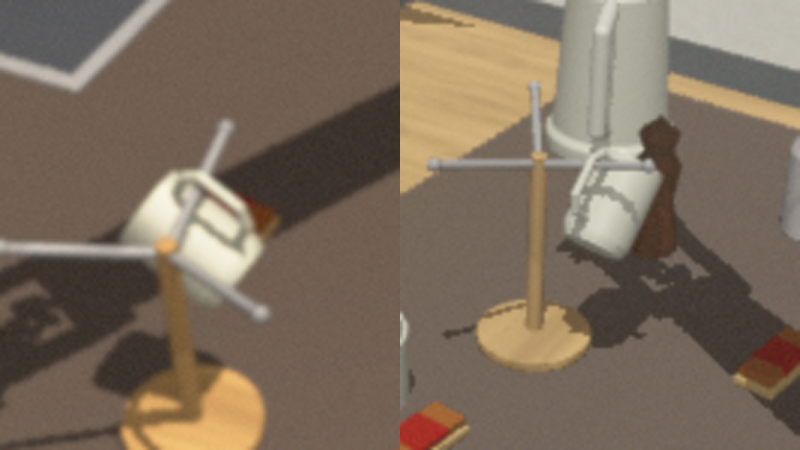

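The mug hangs on the front hook by its handle, let go and tilted about 40 degrees, and everything else looks untouched. Now for the server.

```bash
python3 - <<'E'
from h import *
from station import ctrl
o=ctrl.get_obs();print(o["q"].round(4).tolist(),o["q"][[1,2,4]].sum())
p,R=cur(); rows([.6112,-.2247,.407],R,[.587,.325,.36],down(5.8),15)
E
```

```text
[-0.4664, 0.0718, 1.3056, 0.0, 1.7661, -0.5945] 3.1435033189056423
 [0.91, 0.08, 0.08] [-0.0, -0.0, 0.01]
 [0.92, 0.07, 0.08] [-0.0, -0.0, 0.01]
 [0.91, 0.08, 0.08] [-0.0, -0.0, 0.01]
 [0.92, 0.07, 0.08] [-0.0, -0.0, 0.01]
 [0.91, 0.07, 0.08] [-0.0, -0.0, 0.01]
 [0.91, 0.07, 0.08] [-0.0, -0.0, 0.01]
 [0.92, 0.07, 0.07] [-0.0, -0.0, 0.01]
 [0.91, 0.07, 0.08] [-0.0, -0.0, 0.01]
 [0.92, 0.07, 0.08] [-0.0, -0.0, 0.01]
 [0.91, 0.06, 0.08] [-0.0, -0.0, 0.01]
 [0.92, 0.07, 0.08] [-0.0, -0.0, 0.01]
 [0.91, 0.06, 0.08] [-0.0, -0.0, 0.01]
 [0.92, 0.06, 0.08] [-0.0, -0.0, 0.01]
 [0.91, 0.06, 0.08] [-0.0, -0.0, 0.01]
 [0.92, 0.06, 0.08] [-0.0, -0.0, 0.01]
end [0.5868 0.3251 0.3599] rv [-2.0981e+00 -2.3358e+00  8.0000e-04]
```

Request:
{"fn": "drive_tool", "kwargs": {"steps": [{"translation":[0.91,0.08,0.08],"angular":[0,0,0.01],"gripper":1},{"translation":[0.92,0.07,0.08],"angular":[0,0,0.01],"gripper":1},{"translation":[0.91,0.08,0.08],"angular":[0,0,0.01],"gripper":1},{"translation":[0.92,0.07,0.08],"angular":[0,0,0.01],"gripper":1},{"translation":[0.91,0.07,0.08],"angular":[0,0,0.01],"gripper":1},{"translation":[0.91,0.07,0.08],"angular":[0,0,0.01],"gripper":1},{"translation":[0.92,0.07,0.07],"angular":[0,0,0.01],"gripper":1},{"translation":[0.91,0.07,0.08],"angular":[0,0,0.01],"gripper":1}]}}

```text
t: 10.1
tool_pos: [0.5977, 0.0695, 0.3803]
tool_rot: [-2.086, -2.345, 0.005]
contact_force: [-0.0, -0.1, 0.3]
opening: 0.0856
grip_force: 0.0
```

Request:
{"fn": "drive_tool", "kwargs": {"steps": [{"translation":[0.92,0.07,0.08],"angular":[0,0,0.01],"gripper":1},{"translation":[0.91,0.06,0.08],"angular":[0,0,0.01],"gripper":1},{"translation":[0.92,0.07,0.08],"angular":[0,0,0.01],"gripper":1},{"translation":[0.91,0.06,0.08],"angular":[0,0,0.01],"gripper":1},{"translation":[0.92,0.06,0.08],"angular":[0,0,0.01],"gripper":1},{"translation":[0.91,0.06,0.08],"angular":[0,0,0.01],"gripper":1},{"translation":[0.92,0.06,0.08],"angular":[0,0,0.01],"gripper":1},{"translation":[0,0,0],"angular":[0,0,0],"gripper":1}]}}

```text
t: 11.1
tool_pos: [0.5858, 0.3268, 0.357]
tool_rot: [-2.094, -2.339, 0.008]
contact_force: [-0.5, -0.4, 0.3]
opening: 0.0854
grip_force: 0.0
```

```bash
python3 - <<'E'
from station import ctrl
from h import *
im=ctrl.get_image("wrist"); np.savez("pics/wrist5.npz",**im)
d=im["color"][:,:,::-1]
# project expected server butt & knife top
def proj(X):
    c=im["R"]@X+im["t"]; th=np.arctan2(np.hypot(*c[:2]),c[2]); a=c[:2]/np.hypot(*c[:2])*th*im["fx"]; return a+[im["cx"],im["cy"]]
print("exp butt",proj(np.array([.587,.331,.24])),"tcp",cur()[0].round(4))
c=cv2.resize(d[120:420,120:520],(800,600),interpolation=2)
for i in range(0,400,20): cv2.line(c,(i*2,0),(i*2,6),(0,255,0),1); cv2.putText(c,str(120+i),(i*2,16),0,.35,(0,255,0),1)
for j in range(0,300,20): cv2.line(c,(0,j*2),(6,j*2),(0,255,0),1); cv2.putText(c,str(120+j),(8,j*2+4),0,.35,(0,255,0),1)
cv2.imwrite("pics/w5.png",c)
E
```

```text
exp butt [320.28091271 233.86524622] tcp [0.5863 0.3255 0.3577]
```

View pics/w5.png

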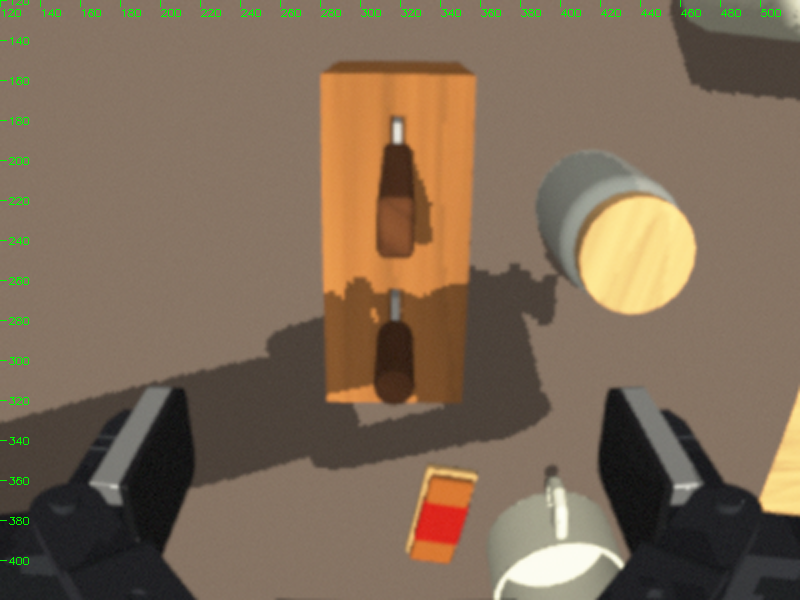

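The wrist picture shows the server's end face spanning columns 308 to 327 and rows 218 to 248, centre (317.8,233.3). The palette knife is at (317,313), and the block's sides run straight up the image, so the tool is aligned with it.

```bash
python3 - <<'E'
from h import *
w=load("wrist5");s,d=load("scene0"),load("side0")
p,R=cur()
print("butt z.24",wz(w,317.8,233.3,.24), "knife",wz(w,317.3,313,.185),"blade in slot",wz(w,318.5,186,.115),wz(w,317.5,273,.115))
# butt from first crops: scene top of handle hidden in crop; use depth clouds
X=wz(w,317.8,233.3,.24); print("block edges",[wz(w,120+x/2,120+y/2,.115) .tolist() for x,y in((320,75),(475,75),(326,402),(463,402))])
# depth check of top face
i=w["depth"][225:243,311:325]; c,e=wray(w,317.8,233.3); ez=(w["R"]@e)[2]; print("butt z by depth",(c+e*np.median(i)/ez).round(4))
t=np.array([X[0],X[1],.245]); 
print("tool delta to TCP above",(R.T@(X-p)).round(4), "tool y yaw",np.degrees(np.arctan2(R[1,1],R[0,1])))
rows(p,R,[X[0],X[1],.192],down(5.8),6)
E
```

```text
butt z.24 [0.5852 0.3312 0.24  ] knife [0.595  0.2364 0.185 ] blade in slot [0.5836 0.3463 0.115 ] [0.5934 0.2492 0.115 ]
block edges [[0.5407, 0.3719, 0.115], [0.6202, 0.3809, 0.115], [0.5595, 0.1829, 0.115], [0.6404, 0.1922, 0.115]]
butt z by depth [0.5852 0.3313 0.2402]
tool delta to TCP above [5.900e-03 1.000e-04 1.177e-01] tool y yaw 6.238492622711575
 [0.03, 0.0, 0.69] [-0.01, 0.0, 0.01]
 [0.02, 0.0, 0.69] [-0.01, 0.0, 0.01]
 [0.03, 0.0, 0.69] [-0.01, 0.0, 0.01]
 [0.02, -0.0, 0.69] [-0.01, 0.0, 0.01]
 [0.03, -0.0, 0.69] [-0.01, 0.0, 0.01]
 [0.02, -0.01, 0.69] [-0.01, 0.0, 0.01]
end [0.5851 0.3312 0.1921] rv [2.1044 2.3274 0.0026]
```

Request:
{"fn": "drive_tool", "kwargs": {"steps": [{"translation":[0.06,0,0.7],"angular":[0,0,0.06],"gripper":1},{"translation":[0.06,0,0.7],"angular":[0,0,0],"gripper":1},{"translation":[0.03,0,0.7],"angular":[0,0,0],"gripper":1},{"translation":[0,0,0.7],"angular":[0,0,0],"gripper":1},{"translation":[0,0,0.7],"angular":[0,0,0],"gripper":1},{"translation":[0,0,0.7],"angular":[0,0,0],"gripper":1},{"translation":[0,0,0],"angular":[0,0,0],"gripper":0.6},{"translation":[0,0,0],"angular":[0,0,0],"gripper":0.35}], "force": 60}}

```text
t: 12.15
tool_pos: [0.5871, 0.3304, 0.1938]
tool_rot: [2.11, 2.327, 0.001]
contact_force: [0.0, -0.4, 0.2]
opening: 0.0515
grip_force: 0.0
```

Request:
{"fn": "drive_tool", "kwargs": {"steps": [{"translation":[0,0,0],"angular":[0,0,0],"gripper":0.25},{"translation":[0,0,0],"angular":[0,0,0],"gripper":0},{"translation":[0,0,0],"angular":[0,0,0],"gripper":0},{"translation":[0,0,0],"angular":[0,0,0],"gripper":0},{"translation":[0,0,0],"angular":[0,0,0],"gripper":0}], "force": 60}}

```text
t: 12.78
tool_pos: [0.5867, 0.3313, 0.1947]
tool_rot: [2.109, 2.329, 0.001]
contact_force: [-2.2, -1.0, 6.1]
opening: 0.0128
grip_force: 60.0
```

Request:
{"fn": "drive_tool", "kwargs": {"steps": [{"translation":[0,0,-0.2],"angular":[0,0,0],"gripper":0},{"translation":[0,0,-0.4],"angular":[0,0,0],"gripper":0},{"translation":[0,0,-0.5],"angular":[0,0,0],"gripper":0}], "force": 90}}

```text
t: 13.15
tool_pos: [0.5865, 0.3309, 0.2376]
tool_rot: [-2.109, -2.328, 0.001]
contact_force: [0.2, -1.3, -1.4]
opening: 0.0132
grip_force: 87.5
```

Request:
{"fn": "drive_tool", "kwargs": {"steps": [{"translation":[0,0,-0.5],"angular":[0,0,0],"gripper":0},{"translation":[0,0,-0.6],"angular":[0,0,0],"gripper":0},{"translation":[0,0,-0.7],"angular":[0,0,0],"gripper":0},{"translation":[0,0,-0.8],"angular":[0,0,0],"gripper":0},{"translation":[0,0,-0.8],"angular":[0,0,0],"gripper":0},{"translation":[0,0,-0.8],"angular":[0,0,0],"gripper":0},{"translation":[0,0,-0.8],"angular":[0,0,0],"gripper":0},{"translation":[0,0,-0.8],"angular":[0,0,0],"gripper":0}]}}

```text
t: 14.15
tool_pos: [0.5864, 0.3309, 0.4717]
tool_rot: [2.109, 2.328, 0.003]
contact_force: [0.5, 0.8, -1.3]
opening: 0.0133
grip_force: 87.7
```

```bash
python3 - <<'E'
from station import ctrl
from h import *
o=ctrl.get_obs(); print(o["q"].round(4).tolist(),o["tool_pos"].round(4),o["contact_force"].round(2),o["opening"])
# fit planar kinematics: (q2,q3,q5, rho, z), lateral offset e
from scipy.optimize import least_squares
D=[([-1.295,.053,1.6135,0,1.476,-.119],[.24,-.5765,.2305]),([-.4664,.0718,1.3056,0,1.7661,-.5945],[.6112,-.2246,.4071]),(o["q"],o["tool_pos"])]
for q,X in D:
    c,s=np.cos(q[0]),np.sin(q[0]); print("rho",X[0]*c+X[1]*s,"lat",-X[0]*s+X[1]*c,"z",X[2],"sum",q[1]+q[2]+q[4])
def f(v):
    d1,a2,a3,L=v;r=[]
    for q,X in D:
        rho=X[0]*np.cos(q[0])+X[1]*np.sin(q[0]);a,b,g=q[1],q[1]+q[2],q[1]+q[2]+q[4]
        r+=[a2*np.sin(a)+a3*np.sin(b)+L*np.sin(g)-rho,d1+a2*np.cos(a)+a3*np.cos(b)+L*np.cos(g)-X[2]]
    return r
g=least_squares(lambda v:np.append(f(v),1e-3*(v[0]-.18)),[.18,.45,.45,.25]);print(g.x,np.abs(g.fun).max())
im=ctrl.get_image("side");P,m=cloud(im)
E
```

```text
[0.4033, 0.1365, 1.1311, -0.0, 1.8721, 0.3045] [0.5864 0.3309 0.4717] [ 0.51  0.75 -1.31] 0.01326719365991747
rho 0.6200684694853646 lat 0.07394148463533415 z 0.2305 sum 3.1425
rho 0.6469162148883904 lat 0.07422944775813664 z 0.4071 sum 3.1435000000000004
rho 0.6692237881506146 lat 0.07419270959585775 z 0.4716735615244727 sum 3.139689938843631
[-2.21345151  0.79662203  0.59010473 -1.71238769] 0.011090812043858755
```

Request:
{"fn": "drive_tool", "kwargs": {"steps": [{"translation":[0,0,0],"angular":[0,0,-0.73],"gripper":0},{"translation":[0,0,0],"angular":[0,0,-0.73],"gripper":0},{"translation":[0,0,0],"angular":[0,0,-0.73],"gripper":0},{"translation":[0,0.5,-0.02],"angular":[-0.3,0,0],"gripper":0},{"translation":[0,0.94,-0.04],"angular":[-0.6,0,0],"gripper":0},{"translation":[0,0.94,-0.04],"angular":[-0.6,0,0],"gripper":0},{"translation":[0,0.94,-0.04],"angular":[-0.6,0,0],"gripper":0},{"translation":[0,0.94,-0.04],"angular":[-0.6,0,0],"gripper":0}]}}

```text
t: 15.2
tool_pos: [0.7405, 0.3969, 0.5011]
tool_rot: [1.595, 2.418, 0.464]
contact_force: [1.0, 0.1, -1.7]
opening: 0.0133
grip_force: 87.9
```

```bash
python3 - <<'E'
from station import ctrl
import numpy as np
o=ctrl.get_obs(); print(o["q"].round(4).tolist(),o["tool_pos"].round(4),o["tool_rot"].round(3),o["contact_force"].round(2),o["opening"])
E
```

```text
[0.4034, 0.3027, 0.9238, 0.0003, 1.5364, -0.001] [0.7405 0.3969 0.5011] [1.595 2.418 0.464] [ 0.97  0.12 -1.73] 0.01331740618610643
```

Request:
{"fn": "drive_tool", "kwargs": {"steps": [{"translation":[0,0.67,-0.04],"angular":[-0.8,0,0],"gripper":0},{"translation":[0,0.67,-0.04],"angular":[-0.8,0,0],"gripper":0},{"translation":[0,0.67,-0.04],"angular":[-0.8,0,0],"gripper":0},{"translation":[0,0.67,-0.04],"angular":[-0.8,0,0],"gripper":0},{"translation":[0,0.67,-0.04],"angular":[-0.8,0,0],"gripper":0},{"translation":[0,0.67,-0.04],"angular":[-0.8,0,0],"gripper":0},{"translation":[0,0.67,-0.04],"angular":[-0.8,0,0],"gripper":0},{"translation":[0,0,0],"angular":[0,0,0],"gripper":0}]}}

```text
t: 16.2
tool_pos: [0.86, 0.4481, 0.6286]
tool_rot: [1.223, 1.854, 1.211]
contact_force: [-0.0, 0.9, -1.0]
opening: 0.0129
grip_force: 88.1
```

```bash
python3 - <<'E'
from station import ctrl
from h import *
o=ctrl.get_obs(); p,R=cur(); print(o["q"].round(4).tolist(),p.round(4),R.round(4).tolist(),"elev of z",np.degrees(np.arcsin(R[2,2])))
E
```

```text
[0.4035, 0.2366, 1.0347, 0.0016, 0.7133, -0.0017] [0.86   0.4481 0.6286] [[-0.3936, 0.3696, 0.8417], [0.9193, 0.1583, 0.3604], [-0.0, 0.9156, -0.4021]] elev of z -23.708361642275115
```

Request:
{"fn": "drive_tool", "kwargs": {"steps": [{"translation":[0,0.67,-0.04],"angular":[-0.8,0,0],"gripper":0},{"translation":[0,0.67,-0.04],"angular":[-0.8,0,0],"gripper":0},{"translation":[0,0.67,-0.04],"angular":[-0.8,0,0],"gripper":0},{"translation":[0,0.4,-0.02],"angular":[-0.56,0,0],"gripper":0},{"translation":[0,0,0],"angular":[0,0,0],"gripper":0},{"translation":[0,0,0],"angular":[0,0,0],"gripper":0}]}}

```text
t: 16.95
tool_pos: [0.8786, 0.456, 0.7216]
tool_rot: [0.991, 1.502, 1.499]
contact_force: [0.3, 0.5, -1.3]
opening: 0.0127
grip_force: 88.4
```

```bash
python3 - <<'E'
from station import ctrl
from h import *
o=ctrl.get_obs(); p,R=cur(); print(o["q"].round(4).tolist(),p.round(4),"elev z,x",np.degrees(np.arcsin(R[2,[2,0]])))
for n in("scene","side"):
    im=ctrl.get_image(n); np.savez(f"pics/{n}6.npz",**im); P,m=cloud(im); q=(P-p)@R   # tool coords
    k=m&(q[...,2]>-.01)&(q[...,2]<.22)&(abs(q[...,0])<.04)&(abs(q[...,1])<.04); Q=q[k]
    print(n,len(Q))
    B=Q[Q[:,2]>.085]
    if len(B)>20:
        A=np.c_[B[:,0],B[:,2],np.ones(len(B))]; w=np.ones(len(B))
        for _ in range(10): c=np.linalg.lstsq(A*w[:,None],B[:,1]*w,rcond=None)[0]; w=1/(1+((A@c-B[:,1])/.002)**2)
        print(" blade plane y=ax+bz+c, deg",np.degrees(c[:2]).round(2),c[2].round(4),"extent",np.percentile(B,[2,98],axis=0).round(3).tolist())
w=ctrl.get_image("wrist"); cv2.imwrite("pics/w6.png",w["color"][:,:,::-1])
mug=load("scene4")["color"].astype(int);mm=load("scene6")["color"].astype(int); print("mug area diff",abs(mug-mm)[190:255,240:292].mean())
E
```

```text
[0.4034, 0.2222, 1.0823, 0.0044, 0.2682, -0.0042] [0.8786 0.456  0.7216] elev z,x [-1.06567690e-01 -3.82383269e-05]
scene 0
side 0
mug area diff 18.871104536489153
```

```bash
python3 - <<'E'
from station import ctrl
from h import *
p,R=cur(); im=ctrl.get_image("wrist"); np.savez("pics/wrist7.npz",**im)
v,u=np.mgrid[:480,:640]; a=np.stack([u-im["cx"],v-im["cy"]],-1); r=np.hypot(a[...,0],a[...,1])+1e-9; th=r/im["fx"]
z=im["depth"]; t=np.tan(th)*z
C=np.stack([a[...,0]/r*t,a[...,1]/r*t,z],-1); q=((C-im["t"])@im["R"]-p)@R
k=(z>0)&(th<1.4)&(q[...,2]>.0)&(q[...,2]<.22)&(abs(q[...,0])<.05)&(abs(q[...,1])<.05)
B=q[k&(q[...,2]>.08)]; print(k.sum(),len(B))
if len(B)>10:
    print(np.percentile(B,[2,50,98],axis=0).round(4).tolist())
    for z0 in np.arange(.06,.2,.02):
        b=q[k&(q[...,2]>z0)&(q[...,2]<z0+.02)]
        if len(b)>5: print(z0.round(2),len(b),"x",b[:,0].min().round(4),b[:,0].max().round(4),"y med",np.percentile(b[:,1],[10,50,90]).round(4))
for n in("scene","side"):
    for s in "46":
        d=load(n+s);P,m=cloud(d);X=P[m&(abs(P[...,0]-.61)<.08)&(abs(P[...,1]+.2)<.09)&(P[...,2]>.06)&(P[...,2]<.26)];print(n,s,len(X),X.mean(0).round(4),np.percentile(X,[2,98],axis=0).round(3).tolist())
    d0=load(n+"0")["depth"];d6=load(n+"6")["depth"];ch=abs(d0-d6)>.02
    print(n,"changed px",ch.sum())
    cc,lab,st,ce=cv2.connectedComponentsWithStats(ch.astype(np.uint8)); print([s.tolist() for s in st[1:] if s[4]>30])
E
```

```text
1654 131
[[0.0214, -0.0026, 0.0817], [0.0219, -0.0009, 0.1169], [0.0225, 0.0011, 0.1645]]
0.06 246 x 0.009 0.0226 y med [-0.0043 -0.0004  0.0035]
0.08 40 x 0.0214 0.0224 y med [-0.002  -0.0008  0.0011]
0.1 31 x 0.0214 0.0224 y med [-0.0022 -0.0009  0.0005]
0.12 29 x 0.0214 0.0225 y med [-0.0025 -0.001   0.0005]
0.14 20 x 0.0217 0.0223 y med [-0.0026 -0.0011  0.0005]
0.16 11 x 0.0215 0.0227 y med [-0.002  -0.0003  0.0005]
scene 4 1646 [ 0.6374 -0.1757  0.1693] [[0.577, -0.219, 0.075], [0.685, -0.142, 0.217]]
scene 6 1630 [ 0.6404 -0.1791  0.1683] [[0.578, -0.234, 0.075], [0.685, -0.145, 0.217]]
scene changed px 23790
[[165, 0, 73, 89, 3276], [247, 0, 20, 7, 45], [395, 0, 162, 155, 13098], [164, 11, 15, 25, 95], [163, 65, 13, 27, 105], [198, 84, 12, 14, 48], [213, 87, 10, 10, 31], [182, 90, 13, 14, 53], [237, 209, 28, 23, 352], [260, 211, 24, 34, 479], [322, 222, 40, 40, 1075], [240, 236, 15, 10, 66], [261, 240, 13, 14, 99], [505, 265, 33, 46, 721]]
side 4 1199 [ 0.6173 -0.1795  0.1623] [[0.572, -0.222, 0.074], [0.684, -0.138, 0.213]]
side 6 1238 [ 0.6217 -0.1732  0.158 ] [[0.572, -0.2
[... 584 characters left out ...]
 [236, 169, 15, 17, 85], [282, 168, 32, 45, 274], [303, 169, 14, 10, 52], [449, 168, 10, 8, 31], [415, 171, 15, 12, 57], [465, 171, 9, 15, 31], [193, 173, 37, 23, 178], [222, 174, 45, 33, 280], [169, 177, 16, 14, 51], [249, 178, 14, 10, 43], [312, 179, 12, 24, 98], [425, 179, 25, 20, 158], [411, 182, 15, 14, 52], [397, 184, 16, 17, 82], [186, 187, 35, 29, 168], [296, 191, 12, 11, 36], [444, 191, 21, 15, 94], [428, 196, 6, 12, 32], [229, 201, 16, 10, 37], [264, 201, 11, 20, 58], [299, 202, 9, 9, 31], [271, 205, 17, 12, 46], [146, 217, 10, 12, 33], [235, 217, 13, 12, 44], [330, 216, 32, 34, 767], [262, 221, 10, 12, 36], [541, 220, 13, 22, 53], [339, 280, 34, 40, 1019], [203, 304, 19, 55, 675]]
```

Request:
{"fn": "drive_tool", "kwargs": {"steps": [{"translation":[0,0,0],"angular":[0,0,0],"gripper":0},{"translation":[0,0,0],"angular":[0,0,0],"gripper":0},{"translation":[0,0,0],"angular":[0,0,0],"gripper":0},{"translation":[0,0,0],"angular":[0,0,0],"gripper":0},{"translation":[0,0,0],"angular":[0,0,0],"gripper":0},{"translation":[0,0,0],"angular":[0,0,0],"gripper":0},{"translation":[0,0,0],"angular":[0,0,0],"gripper":0},{"translation":[0,0,0],"angular":[0,0,0],"gripper":0}]}}

```text
t: 18.15
tool_pos: [0.8784, 0.456, 0.7227]
tool_rot: [0.989, 1.499, 1.502]
contact_force: [-0.7, -0.5, -1.3]
opening: 0.0134
grip_force: 88.4
```

```bash
python3 - <<'E'
from station import ctrl
from h import *
o=ctrl.get_obs(); print(o["t"],abs(o["dq"]).max(),o["tool_pos"].round(4))
d=ctrl.get_image("scene");P,m=cloud(d);X=P[m&(abs(P[...,0]-.61)<.08)&(abs(P[...,1]+.2)<.09)&(P[...,2]>.06)&(P[...,2]<.26)];print(len(X),X.mean(0).round(4),np.percentile(X,[2,98],axis=0).round(3).tolist())
print(ctrl.finish_job())
E
```

```text
18.15 0.001739513695240121 [0.8784 0.456  0.7227]
1620 [ 0.6398 -0.178   0.168 ] [[0.578, -0.222, 0.074], [0.685, -0.144, 0.216]]
the job is handed in; nothing more can be done
None
```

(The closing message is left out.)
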